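# Free a belt tensioner of its transport lock and hold it back for the belt

### The arm

A 7-joint arm with a two-finger parallel gripper is mounted at the origin on a cart in front of the work surface, level with it; the furniture and walls round the work are solid. World frame = base frame: x ahead of the robot, y to its left, z up, the work surface at z = 0. Lengths are in m, angles in rad, forces in N, time in s.
With the tool pointing down it reaches from about 0.4 to 0.85 m from the base axis. Payload 10.4 kg.
Tool frame: the origin (TCP) lies on the front face of the gripper's body, between the roots of the fingers; the fingertips stand 73 mm ahead of it and the grasp point (between the pads) lies 54 mm ahead of it; z points along the fingers, y is the line along which they close (so a half turn about z gives the same grasp; the last joint's range is limited). The gripper opens to 85 mm and grips with 20 to 120 N. Pads are 22 mm wide; open, the fingers measure 114 mm over their backs; the gripper's body (76 mm by 85 mm) begins 54 mm behind the grasp point. The pads swing forward as they close: fully open they stand 13 mm farther back than shut.
Start: joints at [-1.182, 0.332, -0.065, 1.46, 0.022, 1.35, -0.088], TCP at [0.25, 0.573, 0.304] pointing down, gripper open.
Joint ranges: [-2.6, 2.6], [-0.5, 2.12], [-1.47, 1.34], [0.16, 2.42], [-1.27, 4.41], [0.06, 2.06], [-2.6, 2.6]. Speed limits (rad/s): [2.22, 2.22, 2.79, 2.79, 3.14, 3.14, 3.14].

### API

Orientations are given as a unit quaternion [x, y, z, w].
In Python, from workcell import manip gives the robot as it stands.
- The arm moves only by the shell command python3 -m jog 'ROWS' [FORCE]. ROWS is JSON, a list of rows, each an object with "grip": the gripper command: -1 is fully open, 1 is shut, values between are in proportion; "slide": the shift along the tool's x, y, z in cm, a list of three; "yaw": the turn about the tool's z in rad. A call has 1 to 8 rows; each row shifts and turns the commanded pose from where the row before left it, along the tool's axes as they then stand; what a row does not reach is not made up. A row lasts 1/10 s, in which the tool goes at most 50 mm and 8.59 degrees, less where a joint would pass 70% of its speed; a pose out of reach is approached as far as the arm can. A call with a gripper value outside its range is refused whole. The fingers move at their own pace and stop on an object; FORCE is the grip in N (left out, the last holds). Time passes only in rows, so rows that do not move let the fingers close. It gives the time, the measured TCP pose, the force, the opening and the grip force at its end, in the units of the state.
- manip.get_obs(): the state, without advancing time (a new reading comes with each control period).
- manip.camera(name): name is "scene" or "top" or "wrist"; returns the picture (384x512x3 uint8, blue, green, red); there is no depth.
- manip.calibration(name): a dict with "vfov" (degrees; the focal length in pixels is half the picture's height over the tangent of half this angle, whatever the lens; pixels are square), "cx", "cy" (the principal point, pixels), "camera_from_world" (4x4, takes a point from world to camera coordinates). Camera axes: x right, y down, z forward; pixel columns grow to the right and rows downward; lengths in m; the calibration is good to about 2 mm. The wrist camera is an equidistant fisheye: a pixel r from the principal point sees the ray r / f radians off the axis. A picture is of the moment at which its call begins: read the wrist's pose just before it. calibration takes no time and is no camera call; for the wrist camera it gives the pose at the moment of the call.
- manip.hand_in(): hands the job in; it is judged then, once.
Trained networks look in the newest picture that a camera, given by its name, has taken for a name from the list of things; names that differ only in an ending like _2 or _b are one class to them, and where a whole thing is asked for, a point or a joint stands for the part that bears it (a point fixed in the world has none). Each returns a list of dicts, best first, with "conf" (0 to 1); they miss things now and then, are a little off and sometimes report something else, mostly with a low value. They report only what shows in the picture. A call takes as long as a camera call.
- manip.masks_of(thing, camera): "region" (384x512 bool, what is visible of it) and "centre" ([column, row] in pixels, amid what is visible of it).
The state is a dict: "clock": time; "joint_pos": joint angles; "joint_velocities": joint speeds; "tau": joint torques, N m; "position": TCP position; "ee_rot": TCP orientation; "ft_force": force on the tool from outside, world axes, zero at the start; "torque": the same for the moment, N m; "grip_width": opening from 0.0 (shut) to 1.0 (fully open); "grasp_force": force on a finger pad.
Only numpy, scipy, OpenCV 4.12 (cv2) and the standard library are available. Lean on these libraries where they do the work, as an engineer would, in place of code of your own. Each camera call takes 0.05 s, during which the arm holds its last target. There are 200 camera calls.

### The job

The belt tensioner on the grey drive unit is still locked for transport. Turn the yellow wing pin anticlockwise to its stop, lift it straight out and leave it in the steel parts dish; then push the tensioner arm by its red handle back against its spring until the ratchet pawl has clicked in behind its tooth, and keep it pushed a little beyond that, off the pawl, so that a belt can be slipped on. Finish while you are still holding the arm back, and leave the other tools on the bench where they are.

Things in the scene. Friction and masses are not known exactly. Their poses are not given: they have to be found in the camera images.
- drive_unit: Belt drive unit, bolted down: grey plate 215 (x) x 335 (y) mm, its top 16 mm above the bench, with two aluminium V-pulleys on it (tops of their nuts 62 mm above the bench). Origin: bench level under the middle of the plate; z up; at zero yaw x points away from the robot. The keyhole slot of the pin's blue bridge runs along this x axis.
- lock_pin: Loose yellow bayonet pin, 0.08 kg, locking the arm. Origin on its axis at the underside of its round flange (27 mm across). Below: steel shank, a pair of lugs 30 mm across along the pin's x, then a 10 mm nose ending 33 mm below the origin, which blocks the arm. Above: an upright wing grip, 36 mm long along the same x, 13 mm thick along y, 11 to 39 mm above the origin.
- pin_wing (a point): Middle of the pin's yellow wing: on the pin's axis, 26 mm above lock_pin.
- pin_seat (a point): Centre of the keyhole in the top (48 x 56 mm) of the blue bridge, 50 mm above the bench; the pin's flange sits on it. At the start the pin's wing stands 0.85 to 1.13 rad clockwise (from above) of the keyhole's slot, lugs caught underneath. Turned anticlockwise until wing and slot are in line (stop about 0.05 rad beyond) it lifts straight out; the lugs pass within 0.08 rad of in line.
- parts_dish: Round loose steel parts dish, 0.4 kg, 146 mm across the rim, about 110 mm across the flat floor. Origin: its centre at bench level; the floor is 3 mm and the rim 30 mm above the bench.
- tensioner (a joint): Tensioner arm, rad: 0 at rest, grows anticlockwise from above (handle swings away from the pulleys) to a hard stop at 0.58. A spring drives it to 0: 0.55 Nm at 0, 1.4 Nm at 0.46 (14 N at the handle). At about 0.36 the pawl drops in behind the ratchet tooth; let go after that, the arm rests on the pawl at 0.32 to 0.36. Held off the pawl: 0.39 or more. The lock pin blocks it at about 0.07.
- lever_hinge (a point): Axis of the tensioner arm (vertical), 30 mm above the bench.
- lever_handle (a point): Middle of the red upright handle at the end of the tensioner arm, 100 mm from the hinge axis: a round grip 23 mm across, from 61 to 108 mm above the bench, this point at 88 mm. Under it is the black idler roller, 38 mm across, its top 58 mm above the bench.
- pawl (a joint): Travel of the sprung pawl slider in m: 0 fully in; the tooth pushes it out to about 0.0055 just before the click, then it springs back to 0 behind the tooth.
- spanner_17: Steel open-ended spanner lying on the bench, 36 x 201 x 6 mm; bystander.
- spanner_13: Smaller steel spanner lying on the bench, 27 x 154 x 6 mm; bystander.
- grease_tin: Round blue tin with a white lid, 69 mm across, 44 mm high; bystander.
- pliers: Pliers with red handles lying on the bench, 62 x 147 x 13 mm; bystander.
- hex_bolt_0: Steel bolt standing on its head, 42 mm high; bystander.
- tape_black: Roll of black tape lying flat, 64 mm across, 18 mm high; bystander.

How it is judged:
By the outcome, as a careful person would: the job done as asked, in the order asked, and still so for the second after the job is handed in, while the arm keeps its last pose, push and grip.
It also fails if it takes over 64 s, if anything falls off the work surface, if the arm or the gripper's body presses on something with over 40 N, if the wrist force passes 120 N, or if a joint passes its speed limit or range.

## Working session

There is one attempt and no reset: what is moved stays moved. The work goes in short steps, Python scripts to look and compute and a shell command to move; the robot and the scene stay as the last step left them, time stands still between calls to the robot, and variables do not carry over. Pictures are saved under pics/ and viewed, at most 10 in all, crops included, and the job is handed in when it is done.

```bash
mkdir -p pics
cat > h.py <<'E'
import numpy as np, cv2
from workcell import manip
from scipy.spatial.transform import Rotation as R
def ray(cam,px):
    c=manip.calibration(cam); f=192/np.tan(np.radians(c["vfov"])/2)
    T=np.linalg.inv(np.array(c["camera_from_world"]))
    u=np.array([(px[0]-c["cx"])/f,(px[1]-c["cy"])/f])
    if cam=="wrist":
        r=np.linalg.norm(u); d=np.array([*(u/max(r,1e-9)*np.sin(r)),np.cos(r)])
    else: d=np.array([*u,1.])
    return T[:3,3],T[:3,:3]@d
def at_z(cam,px,z):
    o,d=ray(cam,px); return o+d*(z-o[2])/d[2]
def proj(cam,p):
    c=manip.calibration(cam); f=192/np.tan(np.radians(c["vfov"])/2)
    q=np.array(c["camera_from_world"])@np.array([*p,1.]); 
    return np.array([c["cx"]+f*q[0]/q[2],c["cy"]+f*q[1]/q[2]])
def tri(obs):
    A=0;b=0
    for o,d in obs:
        d=d/np.linalg.norm(d);P=np.eye(3)-np.outer(d,d);A=A+P;b=b+P@o
    return np.linalg.solve(A,b)
E
python3 - <<'E'
from h import *
for n in["scene","top"]:
    im=manip.camera(n); cv2.imwrite(f"pics/{n}0.png",cv2.resize(im,(800,600)))
    print(n,np.linalg.inv(np.array(manip.calibration(n)["camera_from_world"]))[:3,3])
    for t in["drive_unit","lock_pin","lever_handle","parts_dish"]:
        for m in manip.masks_of(t,n)[:2]:
            print(n,t,round(m["conf"],2),np.round(m["centre"]),m["region"].sum(),at_z(n,m["centre"],{"drive_unit":.016,"lock_pin":.08,"lever_handle":.088,"parts_dish":.01}[t]).round(3))
o=manip.get_obs();print(o["position"],o["ee_rot"],R.from_quat(o["ee_rot"]).as_matrix().round(2),o["clock"])
E
```

```text
scene [-0.12990548 -1.04435504  1.34461598]
scene drive_unit 0.66 [245. 184.] 2844 [0.466 0.052 0.016]
scene lock_pin 0.51 [246. 157.] 36 [0.522 0.138 0.08 ]
scene lever_handle 0.48 [242. 170.] 273 [0.46  0.071 0.088]
scene parts_dish 0.93 [289. 230.] 923 [ 0.494 -0.251  0.01 ]
top [ 0.33532393 -0.02681053  1.61861916]
top lock_pin 0.51 [204. 176.] 39 [0.532 0.149 0.08 ]
top lever_handle 0.82 [217. 193.] 460 [0.472 0.107 0.088]
top lever_handle 0.75 [357. 238.] 292 [ 0.316 -0.368  0.088]
top parts_dish 0.93 [323. 190.] 1311 [ 0.489 -0.267  0.01 ]
top parts_dish 0.37 [206. 173.] 52 [0.553 0.153 0.01 ]
[0.2501333  0.57276774 0.30388241] [ 2.04446318e-01  9.78877777e-01 -1.88822345e-06 -9.43442684e-06] [[-0.92  0.4  -0.  ]
 [ 0.4   0.92  0.  ]
 [ 0.   -0.   -1.  ]] 0.5
```

Run:
```python
import cv2
a=cv2.imread("pics/top0.png");a=cv2.resize(a,(512,384))
cv2.imwrite("pics/topc.png",cv2.resize(a[120:270,150:350],(800,600),interpolation=cv2.INTER_CUBIC))
```

```text
(no output)
```

View pics/topc.png

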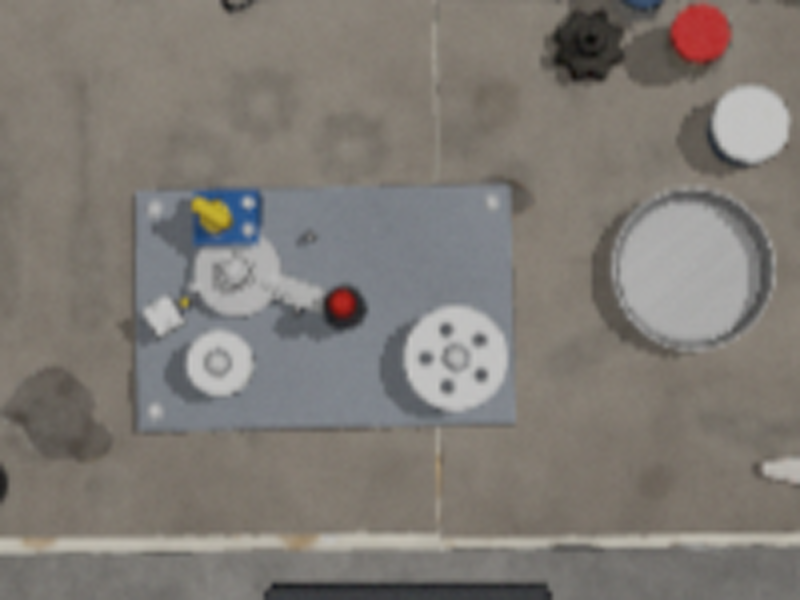

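The top view shows the plate square to the world axes. The pin is at about (203,173), the hinge at (208,187), the red handle at (235,195) and the dish at (323,187). I'll move over the pin for a close look.

```bash
python3 -m jog '[{"grip":-1,"slide":[-4.1,-2.6,0],"yaw":0},{"grip":-1,"slide":[-4.1,-2.6,0],"yaw":0},{"grip":-1,"slide":[-4.1,-2.6,0],"yaw":0},{"grip":-1,"slide":[-4.1,-2.6,0],"yaw":0},{"grip":-1,"slide":[-4.1,-2.6,0],"yaw":0},{"grip":-1,"slide":[-4.1,-2.6,0],"yaw":0},{"grip":-1,"slide":[-4.1,-2.6,0],"yaw":0},{"grip":-1,"slide":[-4.1,-2.6,0],"yaw":0}]' 60
python3 -m jog '[{"grip":-1,"slide":[-4.1,-2.6,0],"yaw":0},{"grip":-1,"slide":[0,0,2],"yaw":0},{"grip":-1,"slide":[0,0,2],"yaw":0},{"grip":-1,"slide":[0,0,0],"yaw":0}]'
python3 - <<'E'
from h import *
o=manip.get_obs();print(o["position"],R.from_quat(o["ee_rot"]).as_matrix().round(3)[:,:2].tolist())
im=manip.camera("wrist"); cv2.imwrite("pics/w1.png",im)
cv2.imwrite("pics/w1b.png",cv2.resize(im,(800,600),interpolation=cv2.INTER_CUBIC))
for t,z in dict(lock_pin=.08,lever_handle=.088,pin_wing=.076,parts_dish=.01,drive_unit=.016).items():
    for m in manip.masks_of(t,"wrist")[:2]: print(t,round(m["conf"],2),np.round(m["centre"]),m["region"].sum(),at_z("wrist",m["centre"],z).round(4))
print(np.linalg.inv(np.array(manip.calibration("wrist")["camera_from_world"]))[:3,3])
E
```

```text
clock: 1.3
position: [0.4683, 0.2491, 0.3043]
ee_rot: [0.204, 0.979, 0.0, 0.0]
ft_force: [0.9, -0.9, 0.4]
grip_width: 1.0
grasp_force: 0.0
clock: 1.7
position: [0.4937, 0.21, 0.2616]
ee_rot: [0.205, 0.979, -0.001, -0.002]
ft_force: [-1.2, 0.5, 0.3]
grip_width: 1.0
grasp_force: 0.0
[0.49371377 0.20995002 0.26162269] [[-0.916, 0.401], [0.401, 0.916], [0.002, -0.003]]
lock_pin 0.87 [228. 254.] 1028 [0.5456 0.159  0.08  ]
lever_handle 0.6 [178. 205.] 5586 [0.4802 0.1419 0.088 ]
pin_wing 0.6 [223. 252.] 1041 [0.5445 0.1544 0.076 ]
parts_dish 0.55 [ 17. 287.] 2313 [ 0.5098 -0.26    0.01  ]
drive_unit 0.94 [162. 184.] 39238 [0.4649 0.1068 0.016 ]
[0.42750243 0.24054824 0.33513692]
```

View pics/w1b.png

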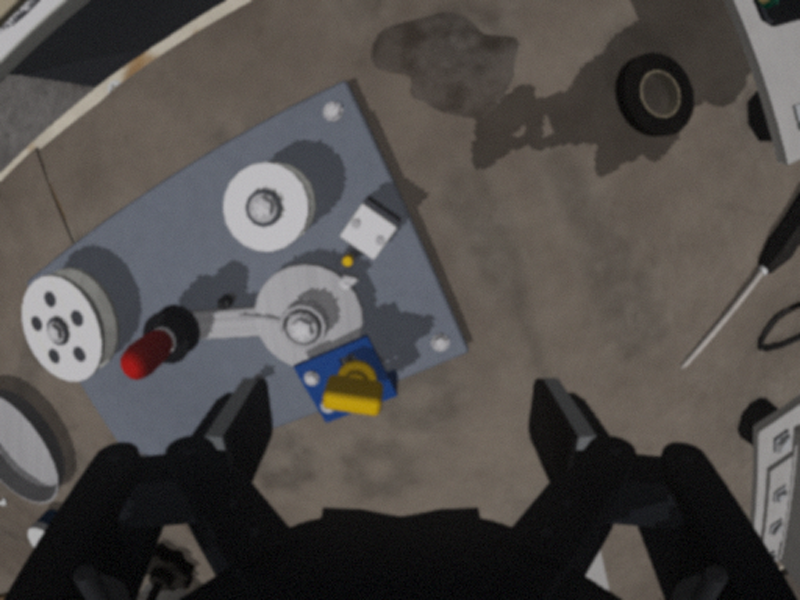

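The wrist view shows the pin wing at about (352,402), enlarged scale, the bridge beneath it, and the plate's +y edge running from (345,82) to (467,350). I'll fit the wing's position and angle from its yellow mask.

```bash
cat > fit.py <<'E'
from h import *
from scipy.optimize import differential_evolution
def fproj(c,P):
    f=192/np.tan(np.radians(c["vfov"])/2); q=(np.array(c["camera_from_world"])@np.c_[P,np.ones(len(P))].T)[:3]
    n=np.linalg.norm(q[:2],axis=0); r=np.arctan2(n,q[2])*f
    return np.c_[c["cx"]+r*q[0]/n,c["cy"]+r*q[1]/n]
def fitpin(im,c,guess,z0=.05):
    h=cv2.cvtColor(im,cv2.COLOR_BGR2HSV); m=cv2.inRange(h,(18,120,60),(36,255,255))
    g=fproj(c,np.array([[*guess,.076]]))[0]; w=np.zeros_like(m); cv2.circle(w,tuple(int(v) for v in g),60,255,-1); m&=w
    n,l,s,_=cv2.connectedComponentsWithStats(m); m=np.uint8(l==1+s[1:,4].argmax()) if n>1 else m
    S=4;ys,xs=np.nonzero(m);x0,y0=xs.min()-15,ys.min()-15;x1,y1=xs.max()+15,ys.max()+15
    M=cv2.resize(m[y0:y1,x0:x1]*255,None,fx=S,fy=S,interpolation=cv2.INTER_LINEAR)>127
    box=np.array([[a*.018,b*.0065,z0+d] for a in(-1,1) for b in(-1,1) for d in(.011,.039)])
    t=np.linspace(0,2*np.pi,24); fl=np.r_[[[.0135*np.cos(a),.0135*np.sin(a),z0+d] for a in t for d in(0,.004)]]
    post=np.r_[[[.006*np.cos(a),.006*np.sin(a),z0+d] for a in t for d in(0,.012)]]
    def cost(p):
        k=np.zeros(M.shape,np.uint8); ca,sa=np.cos(p[2]),np.sin(p[2]);Rz=np.array([[ca,-sa,0],[sa,ca,0],[0,0,1]])
        for s in(box,fl,post):
            q=(fproj(c,s@Rz.T+[p[0],p[1],0])-[x0-.5,y0-.5])*S
            cv2.fillConvexPoly(k,cv2.convexHull(np.int32(q.round())),1)
        k=k>0; return 1-(k&M).sum()/(k|M).sum()
    r=differential_evolution(cost,[(guess[0]-.025,guess[0]+.025),(guess[1]-.025,guess[1]+.025),(-1.6,.4)],seed=1,popsize=20,maxiter=60)
    return r.x,r.fun
E
python3 - <<'E'
from fit import *
im=cv2.imread("pics/w1.png");c=manip.calibration("wrist")
print(fitpin(im,c,(.545,.155)))
k=.64
P=[at_z("wrist",np.array(p)*k,.016) for p in((345,82),(467,350))]; d=P[1]-P[0]; print(np.round(P,4),np.linalg.norm(d),np.arctan2(d[1],d[0]))
B=[at_z("wrist",np.array(p)*k,.05) for p in((295,365),(368,336),(397,393),(326,421))]; print(np.round(B,4),np.mean(B,0))
print("hinge",at_z("wrist",np.array((304,324))*k,.055),"handle",at_z("wrist",np.array((135,370))*k,.105))
d2=np.array([[(136,190)],[(512,185)],[(516,425)],[(138,432)]])[:,0]/4+[150,120]
Q=[at_z("top",p,.016) for p in d2];print(np.round(Q,4).tolist(),np.mean(Q,0)); 
print([np.arctan2(*(Q[i]-Q[j])[[1,0]]) for i,j in((0,3),(1,2))],np.arctan2(*-(Q[0]-Q[1])[[0,1]]))
print("handle top",at_z("top",(235.5,195.5),.107),"hinge top",at_z("top",(208,187.5),.055),"dish",at_z("top",(323,187),.03),at_z("top",(321.5,188),.003))
c2=cv2.imread("pics/w1.png")[190:290,170:270]; cv2.imwrite("pics/c1.png",cv2.resize(c2,(600,600),interpolation=cv2.INTER_CUBIC))
E
```

```text
(array([ 0.5460204 ,  0.15618558, -1.59761342]), np.float64(0.21136532147018328))
[[0.3612 0.2299 0.016 ]
 [0.5732 0.2328 0.016 ]] 0.21203822319418106 0.013939412982260006
[[0.5214 0.1217 0.05  ]
 [0.5218 0.1772 0.05  ]
 [0.5685 0.1776 0.05  ]
 [0.5698 0.1211 0.05  ]] [0.54536869 0.1493823  0.05      ]
hinge [0.496066   0.14331989 0.055     ] handle [0.4678853  0.04461593 0.105     ]
[[0.5714, 0.2294, 0.016], [0.5738, -0.1058, 0.016], [0.3597, -0.1069, 0.016], [0.3565, 0.2261, 0.016]] [0.46536404 0.06070533 0.016     ]
[np.float64(0.015217736747397901), np.float64(0.0047675241599792135)] 3.1344544008088424
handle top [0.4623009  0.04226815 0.107     ] hinge top [0.49521545 0.13976649 0.055     ] dish [ 0.49662032 -0.26369271  0.03      ] [ 0.49578339 -0.26223023  0.003     ]
```

View pics/c1.png

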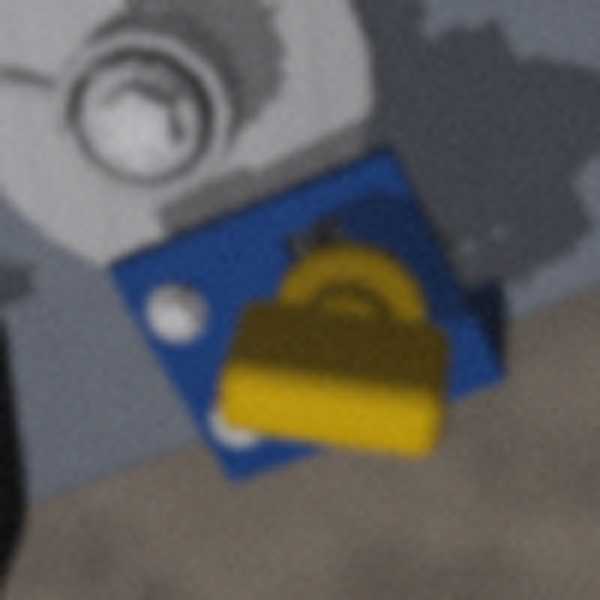

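The crop shows the wing's bright top face, corners about (225,370), (445,400), (430,455) and (220,415), with a dark side face above it that my threshold cut off. I'll lower the threshold and refit.

```bash
sed -i 's/(18,120,60),(36,255,255)/(16,110,25),(38,255,255)/' fit.py
python3 - <<'E'
from fit import *
im=cv2.imread("pics/w1.png");c=manip.calibration("wrist")
print(fitpin(im,c,(.547,.157)))
q=[at_z("wrist",np.array(p)/6+[170,190],.089) for p in((222,392),(437,428))];d=q[1]-q[0]
print(np.mean(q,0),np.linalg.norm(d),np.arctan2(d[1],d[0]))
E
```

```text
(array([ 0.5459983 ,  0.15618241, -1.59601841]), np.float64(0.20813953488372094))
[0.54516291 0.15769684 0.089     ] 0.03456389891182814 0.9832565985556933
```

The mask fit hit its bound. My hand-picked top face gives about +0.98, which has the opposite sign to the description, so I'll look from straight above before acting.

```bash
python3 -m jog '[{"grip":-1,"slide":[-4.7,-1,0],"yaw":0},{"grip":-1,"slide":[-4.7,-1,0],"yaw":0},{"grip":-1,"slide":[-4.7,-1,0],"yaw":0},{"grip":-1,"slide":[0,0,4],"yaw":0},{"grip":-1,"slide":[0,0,0],"yaw":0},{"grip":-1,"slide":[0,0,0],"yaw":0}]'
sed -i 's/(-1.6,.4)/(0,3.1416)/' fit.py
python3 - <<'E'
from fit import *
c=manip.calibration("wrist");im=manip.camera("wrist"); cv2.imwrite("pics/w2.png",im)
print(np.linalg.inv(np.array(c["camera_from_world"]))[:3,3])
print(fitpin(im,c,(.545,.155)))
g=fproj(c,np.array([[.545,.153,.06]]))[0].astype(int);print(g, fproj(c,np.array([[.545,.153,.06],[.565,.153,.06],[.545,.173,.06]])).round())
y,x=max(g[1]-60,0),max(g[0]-60,0); print(x,y)
cv2.imwrite("pics/c2.png",cv2.resize(im[y:y+120,x:x+120],(600,600),interpolation=cv2.INTER_CUBIC))
E
```

```text
clock: 2.6
position: [0.6113, 0.1276, 0.2242]
ee_rot: [0.204, 0.979, -0.0, -0.001]
ft_force: [-0.6, 0.1, 0.6]
grip_width: 1.002
grasp_force: 0.0
[0.54404922 0.15708166 0.29450139]
(array([0.54204166, 0.15656539, 1.03333517]), np.float64(0.08680589440811948))
[251 107] [[251. 108.]
 [262. 131.]
 [275.  98.]]
191 47
```

View pics/c2.png

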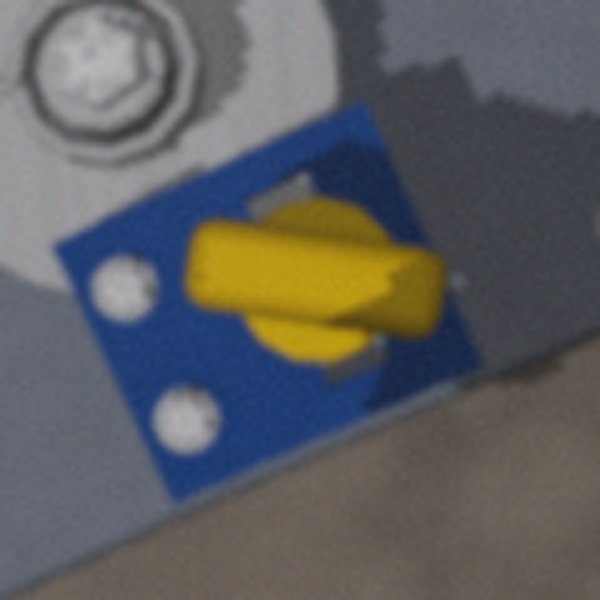

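From straight overhead it is clear. The slot's ends show at (283,195) and (355,360). The wing runs (190,265)–(440,290), which is 1.03 rad *anticlockwise* of the slot. I'll grip it, turn anticlockwise as asked, and watch the torque and the pin.

```bash
python3 -m jog '[{"grip":0,"slide":[3.7,0,0],"yaw":0},{"grip":0,"slide":[3.7,0,0],"yaw":0},{"grip":0,"slide":[0,0,0],"yaw":0.14},{"grip":0,"slide":[0,0,0],"yaw":0.14},{"grip":0,"slide":[0,0,0],"yaw":0.14},{"grip":0,"slide":[0,0,0],"yaw":0.14},{"grip":0,"slide":[0,0,0],"yaw":0.14},{"grip":0,"slide":[0,0,0],"yaw":0.14}]' 50
python3 -m jog '[{"grip":0,"slide":[0,0,0],"yaw":0.14},{"grip":0,"slide":[0,0,0],"yaw":0.14},{"grip":0,"slide":[0,0,0],"yaw":0.14},{"grip":0,"slide":[0,0,0],"yaw":0.14},{"grip":0,"slide":[0,0,0],"yaw":0.14},{"grip":0,"slide":[0,0,0],"yaw":0.14},{"grip":0,"slide":[0,0,0],"yaw":0},{"grip":0,"slide":[0,0,0],"yaw":0}]'
python3 - <<'E'
from fit import *
o=manip.get_obs();M=R.from_quat(o["ee_rot"]).as_matrix();print(o["joint_pos"],o["torque"])
print("yang",np.arctan2(M[1,1],M[0,1]),"need -0.54; slide cm:",(M.T@(np.array([.543,.1565,.134])-o["position"])*100).round(2))
c=manip.calibration("wrist");im=manip.camera("wrist"); cv2.imwrite("pics/w3.png",im); print(fitpin(im,c,(.543,.156)))
E
```

```text
clock: 3.45
position: [0.5441, 0.1576, 0.2263]
ee_rot: [0.587, 0.809, 0.002, 0.0]
ft_force: [-0.5, -0.3, 0.4]
grip_width: 0.498
grasp_force: 0.0
clock: 4.25
position: [0.5441, 0.1572, 0.2253]
ee_rot: [0.864, 0.504, 0.001, -0.0]
ft_force: [-0.2, -0.0, -0.9]
grip_width: 0.498
grasp_force: 0.0
[-0.78702939  0.27485916  0.50073548  1.74626042 -0.14397332  1.15473678
 -0.75944644] [-0.00470455  0.02807521  0.01972929]
yang -0.5154808553980526 need -0.54; slide cm: [-0.13 -0.06  9.13]
(array([0.54186538, 0.15647807, 1.01213344]), np.float64(0.12251266049414289))
```

```bash
python3 -m jog '[{"grip":0,"slide":[-0.15,-0.1,3],"yaw":0.03},{"grip":0,"slide":[0,0,3],"yaw":0},{"grip":0,"slide":[0,0,2],"yaw":0},{"grip":0,"slide":[0,0,1.1],"yaw":0},{"grip":0,"slide":[0,0,0],"yaw":0},{"grip":1,"slide":[0,0,0],"yaw":0},{"grip":1,"slide":[0,0,0],"yaw":0},{"grip":1,"slide":[0,0,0],"yaw":0}]' 40
python3 -m jog '[{"grip":1,"slide":[0,0,0],"yaw":0},{"grip":1,"slide":[0,0,0],"yaw":0},{"grip":1,"slide":[0,0,0],"yaw":-0.07},{"grip":1,"slide":[0,0,0],"yaw":-0.07},{"grip":1,"slide":[0,0,0],"yaw":0}]'
python3 - <<'E'
from fit import *
o=manip.get_obs();M=R.from_quat(o["ee_rot"]).as_matrix();print(o["joint_pos"].round(2) if hasattr(o["joint_pos"],"round") else o["joint_pos"],o["torque"],o["ft_force"]);print(np.arctan2(M[1,1],M[0,1]))
E
```

```text
clock: 5.1
position: [0.5423, 0.1565, 0.1343]
ee_rot: [0.873, 0.488, 0.0, -0.001]
ft_force: [-4.8, 2.1, 7.0]
grip_width: 0.143
grasp_force: 38.9
clock: 5.6
position: [0.5419, 0.1567, 0.1344]
ee_rot: [0.836, 0.549, 0.0, -0.001]
ft_force: [-8.6, 3.2, 8.8]
grip_width: 0.145
grasp_force: 54.5
[-0.74  0.38  0.45  1.83 -0.2   0.98 -0.61] [ 0.72568688  1.88660085 -0.90233411] [-8.55704167  3.16433771  8.84697606]
-0.4089883841973317
```

There was 0.9 Nm of resistance after only 0.14 rad and the pads are wedging, which suggests a stop. I'll check the other direction for comparison.

```bash
cat > s.py <<'E'
from h import *
o=manip.get_obs();M=R.from_quat(o["ee_rot"]).as_matrix();print("T",np.round(o["torque"],2),"F",np.round(o["ft_force"],1),"yang",np.arctan2(M[1,1],M[0,1]).round(3),"j7",round(o["joint_pos"][6],2),o["clock"],np.round(o["position"],4))
E
python3 -m jog '[{"grip":1,"slide":[0,0,0],"yaw":0.07},{"grip":1,"slide":[0,0,0],"yaw":0.07},{"grip":1,"slide":[0,0,0],"yaw":0}]' >/dev/null; python3 s.py
python3 -m jog '[{"grip":1,"slide":[0,0,0],"yaw":0.07},{"grip":1,"slide":[0,0,0],"yaw":0.07},{"grip":1,"slide":[0,0,0],"yaw":0}]'; python3 s.py
```

```text
T [ 0.47  1.37 -0.03] F [-6.6  2.3  6.7] yang -0.552 j7 -0.75 5.9 [0.5422 0.1566 0.1343]
clock: 6.2
position: [0.542, 0.1569, 0.1343]
ee_rot: [0.905, 0.426, 0.0, -0.001]
ft_force: [-6.9, 1.4, 9.0]
grip_width: 0.145
grasp_force: 51.3
T [0.4  1.72 0.71] F [-6.9  1.4  9. ] yang -0.691 j7 -0.87 6.2 [0.542  0.1569 0.1343]
```

Resistance is similar both ways, and the 8 N upward force suggests the tips are pressing on the flange, so this is friction. I'll lift 3 mm, grip harder and turn anticlockwise again.

```bash
python3 -m jog '[{"grip":0.3,"slide":[0,0,0],"yaw":-0.14},{"grip":0.3,"slide":[0,0,-0.4],"yaw":0},{"grip":0.3,"slide":[0,0,0],"yaw":0},{"grip":1,"slide":[0,0,0],"yaw":0},{"grip":1,"slide":[0,0,0],"yaw":0},{"grip":1,"slide":[0,0,0],"yaw":0}]' 90; python3 s.py
python3 -m jog '[{"grip":1,"slide":[0,0,0],"yaw":-0.07},{"grip":1,"slide":[0,0,0],"yaw":-0.07},{"grip":1,"slide":[0,0,0],"yaw":0}]' ; python3 s.py
python3 -m jog '[{"grip":1,"slide":[0,0,0],"yaw":-0.07},{"grip":1,"slide":[0,0,0],"yaw":0}]' ; python3 s.py
```

```text
clock: 6.8
position: [0.5422, 0.1559, 0.1373]
ee_rot: [0.873, 0.487, -0.0, -0.0]
ft_force: [-3.4, 1.1, 6.6]
grip_width: 0.135
grasp_force: 87.7
T [ 0.13  0.86 -0.05] F [-3.4  1.1  6.6] yang -0.553 j7 -0.75 6.8 [0.5422 0.1559 0.1373]
clock: 7.1
position: [0.5419, 0.1561, 0.1373]
ee_rot: [0.837, 0.547, -0.0, -0.001]
ft_force: [-5.4, 2.7, 6.9]
grip_width: 0.132
grasp_force: 89.4
T [ 0.62  1.27 -1.  ] F [-5.4  2.7  6.9] yang -0.412 j7 -0.62 7.1 [0.5419 0.1561 0.1373]
clock: 7.3
position: [0.542, 0.1562, 0.1374]
ee_rot: [0.818, 0.576, 0.0, -0.001]
ft_force: [-5.5, 2.2, 8.0]
grip_width: 0.131
grasp_force: 97.8
T [ 0.81  1.3  -1.81] F [-5.5  2.2  8. ] yang -0.344 j7 -0.55 7.3 [0.542  0.1562 0.1374]
```

```bash
python3 -m jog '[{"grip":1,"slide":[0,0,0],"yaw":0.14},{"grip":1,"slide":[0,0,0],"yaw":0.07},{"grip":1,"slide":[0,0,0],"yaw":0}]' >/dev/null; python3 s.py
python3 -m jog '[{"grip":1,"slide":[0,0,0],"yaw":0.07},{"grip":1,"slide":[0,0,0],"yaw":0.07},{"grip":1,"slide":[0,0,0],"yaw":0}]'>/dev/null ; python3 s.py
python3 -m jog '[{"grip":1,"slide":[0,0,0],"yaw":0.07},{"grip":1,"slide":[0,0,0],"yaw":0}]' ; python3 s.py
python3 -m jog '[{"grip":1,"slide":[0,0,0],"yaw":0.07},{"grip":1,"slide":[0,0,0],"yaw":0}]' ; python3 s.py
```

```text
T [ 0.42  0.67 -0.01] F [-2.7  1.7  5.6] yang -0.555 j7 -0.75 7.6 [0.5423 0.1563 0.1374]
T [0.35 0.97 0.87] F [-4.2  1.5  7.2] yang -0.692 j7 -0.88 7.9 [0.5421 0.1565 0.1374]
clock: 8.1
position: [0.542, 0.1566, 0.1374]
ee_rot: [0.919, 0.394, -0.0, -0.0]
ft_force: [-4.3, 0.8, 7.9]
grip_width: 0.133
grasp_force: 94.9
T [0.17 1.06 1.67] F [-4.3  0.8  7.9] yang -0.761 j7 -0.94 8.1 [0.542  0.1566 0.1374]
clock: 8.3
position: [0.542, 0.1566, 0.1374]
ee_rot: [0.932, 0.362, -0.0, -0.0]
ft_force: [-4.9, 0.4, 7.5]
grip_width: 0.133
grasp_force: 107.9
T [-0.05  1.18  2.33] F [-4.9  0.4  7.5] yang -0.829 j7 -1.01 8.3 [0.542  0.1566 0.1374]
```

Run:
```python
from fit import *
c=manip.calibration("wrist");im=manip.camera("wrist"); cv2.imwrite("pics/w4.png",im)
g=fproj(c,np.array([[.542,.1565,.076]]))[0].astype(int);print(g)
y=min(max(g[1]-90,0),204);x=g[0]-120;print(x,y)
cv2.imwrite("pics/c4.png",cv2.resize(im[y:y+180,x:x+240],(800,600),interpolation=cv2.INTER_CUBIC))
```

```text
[254 258]
134 168
```

View pics/c4.png

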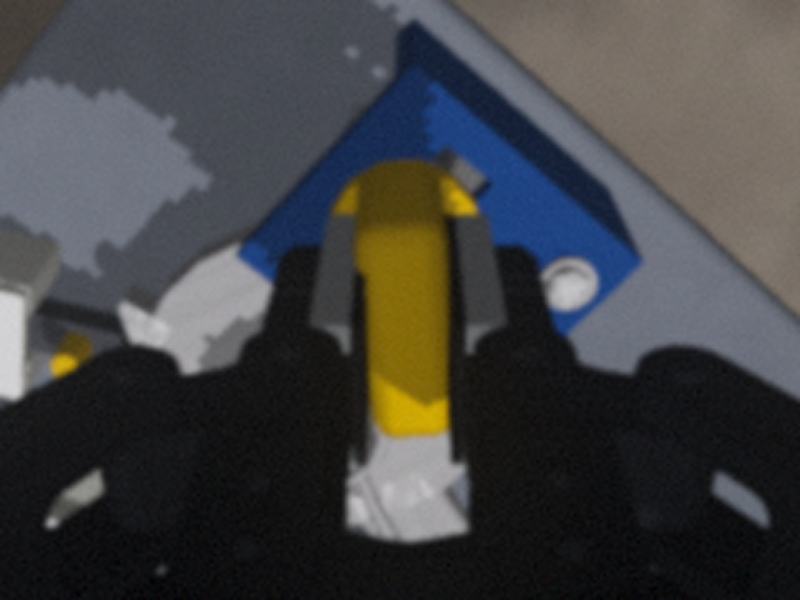

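```bash
python3 s.py
python3 - <<'E'
from h import *
f=lambda p:at_z("wrist",np.array(p)*.3+[134,168],.089)
for a,b in [((357,225),(370,400)),((445,225),(450,400)),((401,225),(410,430))]:
    d=f(b)-f(a);print(np.arctan2(d[1],d[0]),np.arctan2(-d[1],-d[0]),np.linalg.norm(d),f(a),f(b))
E
```

```text
T [0.06 1.21 2.3 ] F [-4.9  1.   8.9] yang -0.828 j7 -1.01 8.35 [0.542  0.1566 0.1374]
-2.353886127053349 0.7877065265364442 0.028286195045779176 [0.55212401 0.17372515 0.089     ] [0.53216887 0.15367767 0.089     ]
-2.356184887595157 0.7854077659946359 0.028299914242157397 [0.55998507 0.16518003 0.089     ] [0.5399742  0.14516878 0.089     ]
-2.3619192838780307 0.7796733697117624 0.03379202638966436 [0.55606576 0.16946071 0.089     ] [0.53203479 0.14570332 0.089     ]
```

The wing now lies at 0.785 rad, so the pin does turn with the gripper, but against an elastic torque. I'll release, raise about 7 mm to rule out tip contact, and check whether the pin stays where it is.

```bash
python3 -m jog '[{"grip":0.2,"slide":[0,0,0],"yaw":0},{"grip":0.2,"slide":[0,0,0],"yaw":0},{"grip":0.2,"slide":[0,0,-0.7],"yaw":0},{"grip":0.2,"slide":[0,0,0],"yaw":0}]' 60; python3 s.py
python3 - <<'E'
from fit import *
c=manip.calibration("wrist");im=manip.camera("wrist"); cv2.imwrite("pics/w5.png",im)
g=fproj(c,np.array([[.542,.1565,.076]]))[0].astype(int)
y=min(max(g[1]-90,0),204);x=g[0]-120;print(x,y)
cv2.imwrite("pics/c5.png",cv2.resize(im[y:y+180,x:x+240],(800,600),interpolation=cv2.INTER_CUBIC))
E
```

```text
clock: 8.75
position: [0.5431, 0.1554, 0.1449]
ee_rot: [0.933, 0.361, 0.001, -0.0]
ft_force: [0.9, -0.1, 0.2]
grip_width: 0.397
grasp_force: 0.0
T [-0.01  0.04 -0.01] F [ 0.9 -0.1  0.2] yang -0.832 j7 -1.01 8.75 [0.5431 0.1554 0.1449]
131 161
```

View pics/c5.png

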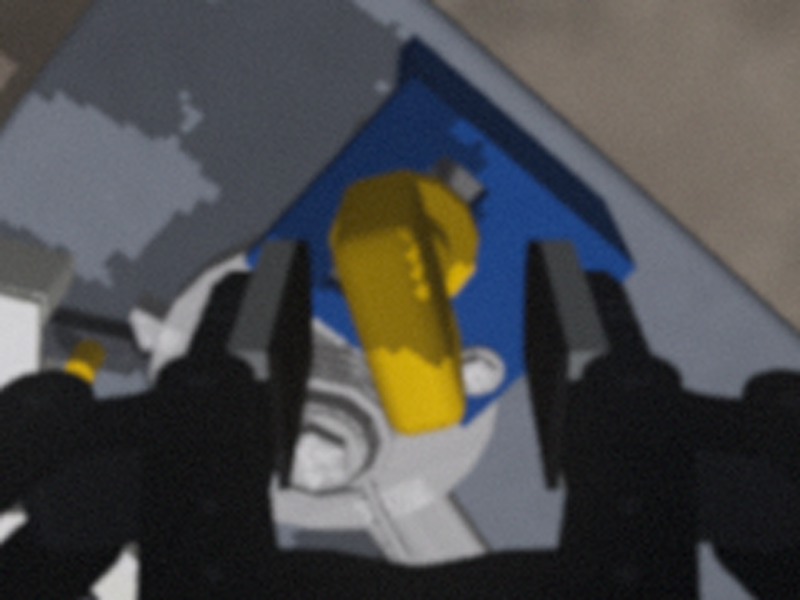

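Run:
```python
from fit import *
for w in ("w5","w3"):
    pass
f=lambda p:at_z("wrist",np.array(p)*.3+[131,161],.089)
for a,b in [((333,245),(395,425)),((412,240),(463,415)),((370,235),(430,425))]:
    d=f(a)-f(b);print(np.arctan2(d[1],d[0]),np.linalg.norm(d),f(a),f(b))
im=cv2.imread("pics/w5.png"); print(fitpin(im,manip.calibration("wrist"),(.542,.1565)))
im=cv2.imread("pics/w4.png");
```

```text
1.0059883974156358 0.03183854965132572 [0.54758156 0.17441077 0.089     ] [0.53053987 0.14751702 0.089     ]
0.9932732808131581 0.030655386180719446 [0.55563752 0.16678895 0.089     ] [0.5389012  0.14110534 0.089     ]
0.9976527914044219 0.03339072228368937 [0.55225866 0.17161524 0.089     ] [0.53415168 0.14356034 0.089     ]
(array([0.54162315, 0.15595239, 0.90623579]), np.float64(0.12329227323628222))
```

Released, the pin sits at about 1.0 rad again: it turned and sprang back. I'll repeat at this higher grip and push on anticlockwise in small steps, watching for a yield.

```bash
python3 -m jog '[{"grip":0.2,"slide":[0,0,0],"yaw":-0.13},{"grip":0.2,"slide":[0,0,0],"yaw":-0.13},{"grip":1,"slide":[0,0,0],"yaw":0},{"grip":1,"slide":[0,0,0],"yaw":0},{"grip":1,"slide":[0,0,0],"yaw":0}]' 60|grep gr; python3 s.py
python3 -m jog '[{"grip":1,"slide":[0,0,0],"yaw":-0.05},{"grip":1,"slide":[0,0,0],"yaw":0}]'|grep gr ; python3 s.py
python3 -m jog '[{"grip":1,"slide":[0,0,0],"yaw":-0.1},{"grip":1,"slide":[0,0,0],"yaw":0}]'|grep gr ; python3 s.py
python3 -m jog '[{"grip":1,"slide":[0,0,0],"yaw":-0.1},{"grip":1,"slide":[0,0,0],"yaw":0}]'|grep gr ; python3 s.py
```

```text
grip_width: 0.134
grasp_force: 60.1
T [0.24 0.64 0.06] F [-2.4  0.9  2.7] yang -0.574 j7 -0.77 9.3 [0.5422 0.1557 0.1439]
grip_width: 0.138
grasp_force: 60.3
T [ 0.22  1.   -0.05] F [-3.   0.1  3.6] yang -0.522 j7 -0.72 9.5 [0.5421 0.1558 0.1439]
grip_width: 0.135
grasp_force: 62.5
T [ 0.63  1.12 -0.86] F [-5.   2.2  3.6] yang -0.423 j7 -0.63 9.7 [0.5421 0.1558 0.1439]
grip_width: 0.138
grasp_force: 78.7
T [ 0.89  1.1  -1.75] F [-5.3  3.5  3.5] yang -0.325 j7 -0.54 9.9 [0.5422 0.1559 0.144 ]
```

```bash
python3 -m jog '[{"grip":1,"slide":[0,0,0],"yaw":-0.1},{"grip":1,"slide":[0,0,0],"yaw":0}]' 100|grep gr ; python3 s.py
python3 -m jog '[{"grip":1,"slide":[0,0,0],"yaw":-0.1},{"grip":1,"slide":[0,0,0],"yaw":0}]'|grep gr ; python3 s.py
python3 - <<'E'
from fit import *
c=manip.calibration("wrist");im=manip.camera("wrist"); cv2.imwrite("pics/w6.png",im)
g=fproj(c,np.array([[.542,.1565,.076]]))[0].astype(int)
y=min(max(g[1]-90,0),204);x=g[0]-120;print(x,y)
cv2.imwrite("pics/c6.png",cv2.resize(im[y:y+180,x:x+240],(800,600),interpolation=cv2.INTER_CUBIC))
E
```

```text
grip_width: 0.128
grasp_force: 119.7
T [ 0.98  1.31 -2.8 ] F [-6.2  3.3  4. ] yang -0.227 j7 -0.45 10.1 [0.5423 0.1558 0.1441]
grip_width: 0.128
grasp_force: 145.5
T [ 1.12  1.3  -3.73] F [-5.8  3.8  5.8] yang -0.129 j7 -0.35 10.3 [0.5423 0.1558 0.1442]
133 160
```

View pics/c6.png

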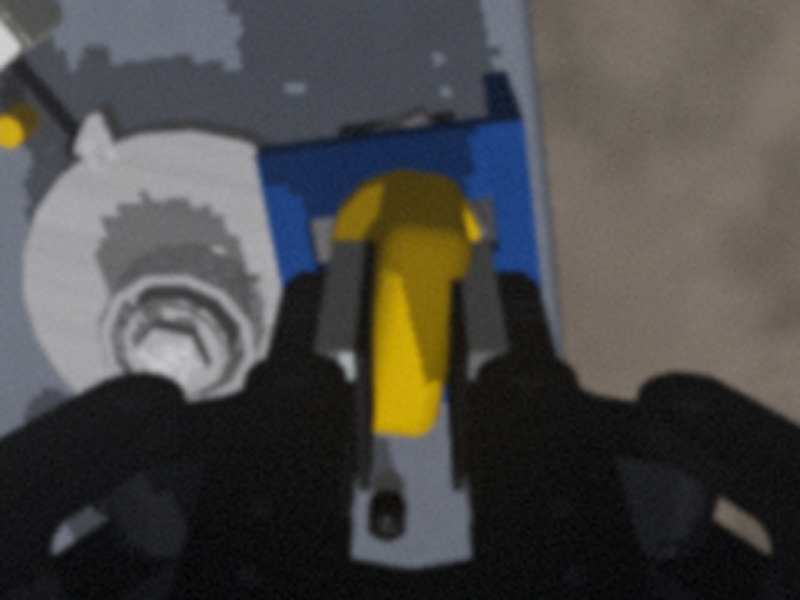

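```bash
python3 - <<'E'
from h import *
f=lambda p:at_z("wrist",np.array(p)*.3+[133,160],.089)
for p in((405,425),(372,425),(438,425)): q=f(p)-[.542,.156,0];print(q,np.arctan2(-q[1],-q[0]))
for a,b in [((378,250),(373,420)),((468,250),(438,420))]:
    d=f(a)-f(b);print(np.arctan2(d[1],d[0]))
E
python3 -m jog '[{"grip":1,"slide":[0,0,0],"yaw":0},{"grip":1,"slide":[0,0,0],"yaw":0},{"grip":1,"slide":[0,0,0],"yaw":0},{"grip":1,"slide":[0,0,0],"yaw":0},{"grip":1,"slide":[0,0,0],"yaw":0},{"grip":1,"slide":[0,0,0],"yaw":0}]'|grep gr ; python3 s.py
python3 -m jog '[{"grip":0,"slide":[0,0,0],"yaw":0},{"grip":0,"slide":[0,0,0],"yaw":0},{"grip":0,"slide":[0,0,0],"yaw":0}]'|grep gr ; python3 s.py
python3 - <<'E'
from fit import *
c=manip.calibration("wrist");im=manip.camera("wrist"); cv2.imwrite("pics/w7.png",im);print(fitpin(im,c,(.542,.156)))
h=cv2.cvtColor(im,cv2.COLOR_BGR2HSV); m=cv2.inRange(h,(16,110,25),(38,255,255));n,l,s,_=cv2.connectedComponentsWithStats(m);k=1+s[1:,4].argmax();ys,xs=np.nonzero(l==k);b=ys>ys.max()-4
e=np.array([xs[b].mean(),ys.max()-1]);q=at_z("wrist",e,.089)-[.542,.156,0];print(e,q,np.arctan2(-q[1],-q[0]))
E
```

```text
[-0.00132927 -0.01423896  0.089     ] 1.4777113557614947
[-0.00631717 -0.01361294  0.089     ] 1.1363149879036585
[ 0.00365085 -0.0149078   0.089     ] 1.8109650648942675
1.3998422187999748
1.3075523177055874
grip_width: 0.129
grasp_force: 137.1
T [ 1.01  1.34 -3.43] F [-5.1  4.2  5.6] yang -0.131 j7 -0.36 10.95 [0.5423 0.1558 0.1441]
grip_width: 0.495
grasp_force: 0.0
T [0.01 0.05 0.  ] F [-0.2  0.3  0.5] yang -0.122 j7 -0.35 11.25 [0.5427 0.1554 0.1439]
(array([0.54163588, 0.15547796, 1.15848757]), np.float64(0.11696547572982496))
[245.31372549 288.        ] [-0.00540058 -0.01431002  0.089     ] 1.209924476170869
```

```bash
cat > e.py <<'E'
from fit import *
def wa():
    im=manip.camera("wrist");c=manip.calibration("wrist")
    h=cv2.cvtColor(im,cv2.COLOR_BGR2HSV); m=cv2.inRange(h,(16,110,25),(38,255,255));n,l,s,_=cv2.connectedComponentsWithStats(m);k=1+s[1:,4].argmax();ys,xs=np.nonzero(l==k);b=ys>ys.max()-4
    e=np.array([xs[b].mean(),ys.max()-1]);q=at_z("wrist",e,.089)-[.542,.156,0];print("wing end",np.arctan2(-q[1],-q[0]).round(3),np.hypot(*q[:2]).round(4),"fit",fitpin(im,c,(.542,.156)))
E
python3 -c "
import e;e.wa()"; python3 -m jog '[{"grip":0,"slide":[0,0,0],"yaw":0.12},{"grip":0,"slide":[0,0,0],"yaw":0.12},{"grip":0,"slide":[0,0,0],"yaw":0}]'|grep gr;python3 -c "
import e;e.wa()"
python3 -m jog '[{"grip":1,"slide":[0,0,0],"yaw":0},{"grip":1,"slide":[0,0,0],"yaw":0},{"grip":1,"slide":[0,0,0],"yaw":0}]' 60|grep gr;python3 s.py
python3 -m jog '[{"grip":1,"slide":[0,0,0],"yaw":0.1},{"grip":1,"slide":[0,0,0],"yaw":0.1},{"grip":1,"slide":[0,0,0],"yaw":0}]' 60|grep gr;python3 s.py;python3 -c "
import e;e.wa()"
```

```text
wing end 1.184 0.0154 fit (array([0.54146263, 0.15570461, 1.13902933]), np.float64(0.11393560992184848))
grip_width: 0.501
grasp_force: 0.0
wing end 1.08 0.0151 fit (array([0.54119799, 0.15604372, 1.08918644]), np.float64(0.11074304117782374))
grip_width: 0.153
grasp_force: 59.1
T [-1.55  2.65 -1.05] F [-10.   -6.3   5. ] yang -0.36 j7 -0.57 12.0 [0.5421 0.1556 0.1441]
grip_width: 0.142
grasp_force: 58.8
T [0.01 1.35 0.01] F [-5.8 -0.1  4.3] yang -0.561 j7 -0.76 12.3 [0.5418 0.1557 0.1439]
wing end 1.069 0.0144 fit (array([0.54352011, 0.15698821, 1.00690339]), np.float64(0.1575594273057338))
```

The pin springs back to the same angle after every try. The apparent wing rotation was the finger plates hiding its ends, so the pads are flexing on a stuck pin. Anticlockwise has now had 3.7 Nm without moving it. Clockwise, where the slot is nearer, has had only 2.3 Nm, so I'll feel it equally hard.

```bash
for i in 1 2 3; do :; done
python3 -m jog '[{"grip":1,"slide":[0,0,0],"yaw":0.1},{"grip":1,"slide":[0,0,0],"yaw":0.1},{"grip":1,"slide":[0,0,0],"yaw":0.1},{"grip":1,"slide":[0,0,0],"yaw":0}]' 120|grep gr;python3 s.py
python3 -m jog '[{"grip":1,"slide":[0,0,0],"yaw":0.1},{"grip":1,"slide":[0,0,0],"yaw":0}]'|grep gr;python3 s.py
python3 -m jog '[{"grip":1,"slide":[0,0,0],"yaw":0.1},{"grip":1,"slide":[0,0,0],"yaw":0}]'|grep gr;python3 s.py
```

```text
grip_width: 0.113
grasp_force: 126.6
T [0.46 2.22 0.55] F [-9.   1.4  8.7] yang -0.857 j7 -1.04 12.75 [0.5413 0.1566 0.144 ]
grip_width: 0.115
grasp_force: 127.4
T [0.35 2.82 0.91] F [-10.    3.3  13.1] yang -0.956 j7 -1.13 12.95 [0.5411 0.1575 0.1442]
grip_width: 0.115
grasp_force: 128.8
T [0.75 3.3  1.68] F [-13.7   5.7  13.6] yang -1.054 j7 -1.22 13.15 [0.5406 0.1579 0.1441]
```

Clockwise it yielded: the torque fell from 2.3 to about 0.6 Nm at 0.3 rad. I'll release and look at where the pin is.

```bash
python3 -m jog '[{"grip":0,"slide":[0,0,0],"yaw":0},{"grip":0,"slide":[0,0,-1.5],"yaw":0},{"grip":0,"slide":[0,0,-3.5],"yaw":0},{"grip":0,"slide":[8,0,-2],"yaw":0},{"grip":0,"slide":[-1,0,0],"yaw":0}]'>/dev/null;python3 s.py
python3 - <<'E'
from fit import *
c=manip.calibration("wrist");im=manip.camera("wrist"); cv2.imwrite("pics/w8.png",im);print(fitpin(im,c,(.542,.156)))
g=fproj(c,np.array([[.542,.1565,.076]]))[0].astype(int);print(g)
y=min(max(g[1]-60,0),264);x=g[0]-80;print(x,y)
cv2.imwrite("pics/c8.png",cv2.resize(im[y:y+120,x:x+160],(800,600),interpolation=cv2.INTER_CUBIC))
E
```

```text
T [0.04 0.05 0.01] F [-2.1  1.  -0.9] yang -1.055 j7 -1.25 13.65 [0.5812 0.1782 0.2089]
(array([0.54181089, 0.15862553, 0.60489729]), np.float64(0.12170474516695962))
[254 264]
174 204
```

View pics/c8.png

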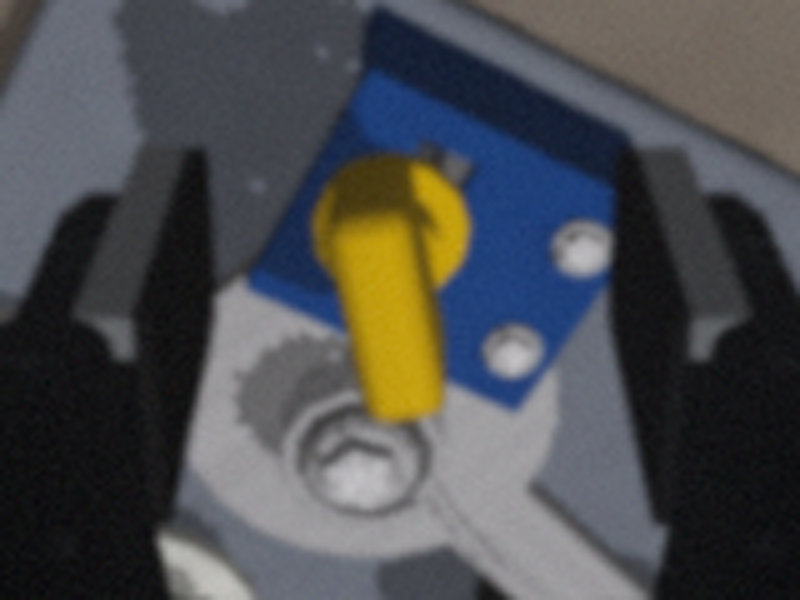

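The picture shows the flange seated at (392,228), a slot end at (455,165) and the wing pointing to (405,415). The pin has really turned towards the slot, so clockwise works on this unit. I'll measure it and carry on.

Run:
```python
from h import *
f=lambda p,z=.089:at_z("wrist",np.array(p)/5+[174,204],z)
print("flange",f((392,228),.053),"slot end",f((455,165),.05))
for a,b in [((333,225),(372,415)),((405,225),(443,410)),((370,215),(407,418))]:
    d=f(a)-f(b);print(np.arctan2(d[1],d[0]),(f(a)+f(b))/2)
o=manip.get_obs();M=R.from_quat(o["ee_rot"]).as_matrix()
print("slide",(M.T@(np.array([.542,.156,.144])-o["position"])*100).round(2))
```

```text
flange [0.53877737 0.15525599 0.053     ] slot end [0.55313996 0.15109237 0.05      ]
0.6679858388854831 [0.53861236 0.16137799 0.089     ]
0.6886413144605295 [0.54420443 0.15242219 0.089     ]
0.6594863721879736 [0.54169209 0.15700713 0.089     ]
slide [-4.06 -0.12  6.34]
```

```bash
python3 -m jog '[{"grip":0,"slide":[-4,-0.1,0],"yaw":0},{"grip":0,"slide":[0,0,3],"yaw":-0.14},{"grip":0,"slide":[0,0,3.1],"yaw":0},{"grip":0,"slide":[0,0,0],"yaw":0},{"grip":1,"slide":[0,0,0],"yaw":0},{"grip":1,"slide":[0,0,0],"yaw":0},{"grip":1,"slide":[0,0,0],"yaw":0}]' 110|grep gr;python3 s.py
python3 -m jog '[{"grip":1,"slide":[0,0,0],"yaw":0.1},{"grip":1,"slide":[0,0,0],"yaw":0.1},{"grip":1,"slide":[0,0,0],"yaw":0}]'|grep gr;python3 s.py
python3 -m jog '[{"grip":1,"slide":[0,0,0],"yaw":0.1},{"grip":1,"slide":[0,0,0],"yaw":0}]'|grep gr;python3 s.py
python3 -m jog '[{"grip":1,"slide":[0,0,0],"yaw":0.1},{"grip":1,"slide":[0,0,0],"yaw":0}]'|grep gr;python3 s.py
```

```text
grip_width: 0.118
grasp_force: 107.0
T [0.59 2.   0.93] F [-7.8  1.4 12.4] yang -0.919 j7 -1.09 14.4 [0.5407 0.1571 0.1474]
grip_width: 0.119
grasp_force: 120.5
T [0.54 2.73 1.71] F [-12.    0.9  12.3] yang -1.12 j7 -1.28 14.7 [0.54   0.1572 0.1473]
grip_width: 0.115
grasp_force: 147.2
T [0.45 2.98 2.9 ] F [-12.8   0.9  14.7] yang -1.218 j7 -1.37 14.9 [0.5396 0.1574 0.1471]
grip_width: 0.112
grasp_force: 119.3
T [-1.53  3.01  0.07] F [-15.5  -5.   25.9] yang -1.318 j7 -1.46 15.1 [0.5403 0.1583 0.1476]
```

```bash
python3 -m jog '[{"grip":0.2,"slide":[0,0,0],"yaw":0},{"grip":0.2,"slide":[0,0,-1],"yaw":0},{"grip":0.2,"slide":[0,0,-4],"yaw":0},{"grip":0,"slide":[4,0,-1],"yaw":0},{"grip":0,"slide":[0,0,0],"yaw":0}]'>/dev/null;python3 s.py
python3 - <<'E'
from fit import *
c=manip.calibration("wrist");im=manip.camera("wrist"); cv2.imwrite("pics/w9.png",im);print(fitpin(im,c,(.542,.156)))
g=fproj(c,np.array([[.542,.1565,.076]]))[0].astype(int);print(g)
y=min(max(g[1]-60,0),264);x=g[0]-80;print(x,y)
cv2.imwrite("pics/c9.png",cv2.resize(im[y:y+120,x:x+160],(800,600),interpolation=cv2.INTER_CUBIC))
E
```

```text
T [-0.02  0.05  0.02] F [ 0.1  0.8 -0.6] yang -1.32 j7 -1.47 15.6 [0.5833 0.1668 0.209 ]
(array([0.5408327 , 0.15685024, 0.12612448]), np.float64(0.11042074363992171))
[255 262]
175 202
```

View pics/c9.png

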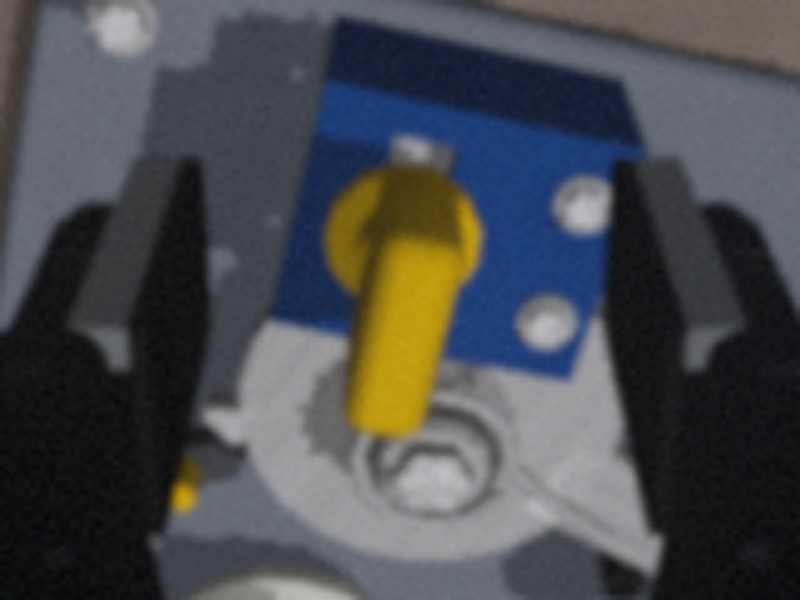

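The wing now lies almost along the slot: it runs (415,240)→(388,430), nearly parallel to the bridge's edge. I'll measure it and grip in line.

Run:
```python
from h import *
f=lambda p,z=.089:at_z("wrist",np.array(p)/5+[175,202],z)
for a,b in [((380,240),(350,425)),((460,240),(427,430)),((420,240),(388,430))]:
    d=f(a)-f(b);print(np.arctan2(d[1],d[0]),(f(a)+f(b))/2)
for a,b in [((318,130),(275,318)),((607,290),(572,378))]:
    d=f(a,.05)-f(b,.05);print("bridge",np.arctan2(d[1],d[0]))
print("flange",f((405,232),.053),"slot",f((422,150),.05))
o=manip.get_obs();M=R.from_quat(o["ee_rot"]).as_matrix()
print("slide",(M.T@(np.array([.5415,.156,.142])-o["position"])*100).round(2))
```

```text
0.10202264100088278 [0.54064059 0.16108904 0.089     ]
0.115422084176688 [0.54304912 0.14975681 0.089     ]
0.10836494181246115 [0.54161987 0.15540912 0.089     ]
bridge 0.021879457985772427
bridge -0.02914051554202162
flange [0.54088811 0.15497918 0.053     ] slot [0.55513121 0.15566996 0.05      ]
slide [-4.14 -0.04  6.51]
```

```bash
python3 -m jog '[{"grip":0,"slide":[-4.1,0,0],"yaw":0},{"grip":0,"slide":[0,0,3],"yaw":0.14},{"grip":0,"slide":[0,0,3.4],"yaw":0},{"grip":0,"slide":[0,0,0],"yaw":0},{"grip":1,"slide":[0,0,0],"yaw":0},{"grip":1,"slide":[0,0,0],"yaw":0},{"grip":1,"slide":[0,0,0],"yaw":0}]' 60|grep gr;python3 s.py
python3 -m jog '[{"grip":1,"slide":[0,0,0],"yaw":0.08},{"grip":1,"slide":[0,0,0],"yaw":0}]'|grep gr;python3 s.py
```

```text
grip_width: 0.135
grasp_force: 59.6
T [ 0.24  0.44 -0.18] F [-2.2  1.1  6.5] yang -1.461 j7 -1.59 16.35 [0.5406 0.1559 0.1428]
grip_width: 0.136
grasp_force: 59.1
T [0.1  0.04 0.01] F [ 0.6 -0.1  6.6] yang -1.544 j7 -1.66 16.55 [0.5408 0.1558 0.1428]
```

```bash
python3 -m jog '[{"grip":1,"slide":[0,0,-0.3],"yaw":0.03},{"grip":1,"slide":[0,0,-0.4],"yaw":0},{"grip":1,"slide":[0,0,0],"yaw":0}]'|grep gr;python3 s.py
python3 -m jog '[{"grip":1,"slide":[0,0,-0.4],"yaw":0},{"grip":1,"slide":[0,0,0],"yaw":0}]'|grep gr;python3 s.py
```

```text
grip_width: 0.135
grasp_force: 58.1
T [ 0.13 -0.12  0.06] F [ 1.6  0.4 -0.6] yang -1.571 j7 -1.69 16.85 [0.54   0.1555 0.1489]
grip_width: 0.137
grasp_force: 58.2
T [ 0.14 -0.13  0.  ] F [ 0.2  0.8 -0.1] yang -1.571 j7 -1.7 17.05 [0.5399 0.1555 0.1526]
```

It lifts freely. I'll raise it clear and carry it to the dish, with a network check on the dish position.

```bash
python3 -m jog '[{"grip":1,"slide":[0,0,-2],"yaw":0},{"grip":1,"slide":[0,0,-4],"yaw":0},{"grip":1,"slide":[0,0,-4],"yaw":0},{"grip":1,"slide":[0,3,0],"yaw":0},{"grip":1,"slide":[0,4.5,0],"yaw":0},{"grip":1,"slide":[0,4.5,0],"yaw":0},{"grip":1,"slide":[0,4.5,0],"yaw":0},{"grip":1,"slide":[-1,4.5,0],"yaw":0}]'|grep gr;python3 s.py
python3 - <<'E'
from fit import *
for n in["top","scene"]:
    manip.camera(n)
    for t in("parts_dish","lock_pin"):
        for m in manip.masks_of(t,n)[:1]:
            r=m["region"]; cnt=max(cv2.findContours(np.uint8(r),0,1)[0],key=cv2.contourArea); print(n,t,m["conf"],cv2.minEnclosingCircle(cnt),m["centre"],at_z(n,m["centre"],.012 if t=="parts_dish" else .15))
E
```

```text
grip_width: 0.136
grasp_force: 58.5
T [-0.05 -0.06 -0.03] F [ 0.7  0.1 -0.7] yang -1.571 j7 -1.4 17.85 [ 0.5295 -0.0564  0.252 ]
top parts_dish 0.82 ((323.0723571777344, 187.1447296142578), 20.72130012512207) [322.0, 187.9] [ 0.4952362  -0.26272047  0.012     ]
scene parts_dish 0.94 ((290.47369384765625, 229.63157653808594), 17.847164154052734) [288.1, 230.7] [ 0.48940226 -0.25158901  0.012     ]
scene lock_pin 0.36 ((269.5, 171.0), 6.18475866317749) [271.5, 172.5] [ 0.52932833 -0.05596161  0.15      ]
```

```bash
python3 -m jog '[{"grip":1,"slide":[-0.8,4.5,0],"yaw":0},{"grip":1,"slide":[-0.8,4.5,0],"yaw":0},{"grip":1,"slide":[-0.8,4.5,0],"yaw":0},{"grip":1,"slide":[-0.8,4.5,0],"yaw":0},{"grip":1,"slide":[-0.3,2.5,0],"yaw":0},{"grip":1,"slide":[0,0,4],"yaw":0},{"grip":1,"slide":[0,0,4],"yaw":0}]'|grep gr;python3 s.py
python3 -m jog '[{"grip":1,"slide":[0,0,2],"yaw":0},{"grip":1,"slide":[0,0,1],"yaw":0},{"grip":1,"slide":[0,0,0],"yaw":0}]'|grep gr;python3 s.py
```

```text
grip_width: 0.135
grasp_force: 58.6
T [ 0.06 -0.04 -0.02] F [ 1.2  1.2 -0.7] yang -1.57 j7 -0.87 18.85 [ 0.4957 -0.2594  0.1714]
grip_width: 0.134
grasp_force: 58.5
T [-0.01  0.01  0.02] F [ 0.2 -0.  -0.9] yang -1.569 j7 -0.84 19.15 [ 0.4947 -0.2585  0.1411]
```

```bash
python3 -m jog '[{"grip":1,"slide":[0,0,0.7],"yaw":0},{"grip":1,"slide":[0,0,0.3],"yaw":0},{"grip":1,"slide":[0,0,0],"yaw":0},{"grip":0.4,"slide":[0,0,0],"yaw":0},{"grip":0.1,"slide":[0,0,0],"yaw":0},{"grip":0.1,"slide":[0,0,0],"yaw":0},{"grip":0.1,"slide":[0,0,-2],"yaw":0},{"grip":0.1,"slide":[0,0,-4],"yaw":0}]'|grep gr;python3 s.py
python3 -m jog '[{"grip":0.1,"slide":[0,0,-5],"yaw":0},{"grip":0.1,"slide":[0,-4.5,0],"yaw":0},{"grip":0.1,"slide":[0,-4.5,0],"yaw":0},{"grip":0.1,"slide":[0,-4.5,0],"yaw":0},{"grip":0.1,"slide":[0,0,0],"yaw":0}]'|grep gr;python3 s.py
python3 - <<'E'
from fit import *
for n in["wrist","top"]:
    im=manip.camera(n);cv2.imwrite(f"pics/d_{n}.png",im)
    for t,z in(("lock_pin",.02),("parts_dish",.012),("lever_handle",.1)):
        for m in manip.masks_of(t,n)[:2]: print(n,t,round(m["conf"],2),np.round(m["centre"]),m["region"].sum(),at_z(n,m["centre"],z).round(4))
h=cv2.cvtColor(cv2.imread("pics/d_top.png"),cv2.COLOR_BGR2HSV)
for nm,m in(("yellow",cv2.inRange(h,(18,110,60),(36,255,255))),("red",cv2.inRange(h,(0,150,70),(6,255,255)))):
    n,l,s,ce=cv2.connectedComponentsWithStats(m); print(nm,[(s[i,4],ce[i].round(1).tolist()) for i in range(1,n) if s[i,4]>5])
E
```

```text
grip_width: 0.447
grasp_force: 0.0
T [-0.02 -0.08 -0.01] F [ 1.6 -0.6  1. ] yang -1.571 j7 -0.89 19.95 [ 0.4934 -0.2588  0.1907]
grip_width: 0.446
grasp_force: 0.0
T [-0.01 -0.06  0.02] F [ 0.5  0.1 -0.8] yang -1.562 j7 -1.28 20.45 [ 0.4953 -0.1179  0.2419]
wrist lock_pin 0.88 [428. 184.] 1327 [ 0.492 -0.321  0.02 ]
wrist parts_dish 0.78 [381. 178.] 10974 [ 0.4958 -0.2629  0.012 ]
wrist lever_handle 0.91 [ 66. 199.] 4294 [0.4993 0.0402 0.1   ]
top lock_pin 0.67 [335. 186.] 144 [ 0.5006 -0.3074  0.02  ]
top parts_dish 0.85 [322. 192.] 872 [ 0.4809 -0.2617  0.012 ]
top lever_handle 0.88 [213. 192.] 509 [0.4749 0.1188 0.1   ]
yellow [(np.int32(191), [328.8, 52.3]), (np.int32(212), [364.9, 110.5]), (np.int32(188), [502.5, 120.2]), (np.int32(101), [336.8, 186.6])]
red [(np.int32(608), [344.6, 7.7]), (np.int32(15), [352.5, 27.5]), (np.int32(75), [311.3, 31.5]), (np.int32(204), [334.0, 58.9]), (np.int32(29), [371.2, 103.9]), (np.int32(152), [324.8, 128.1]), (np.int32(28), [234.8, 195.3]), (np.int32(23), [370.1, 231.7])]
```

```bash
python3 -c "
import cv2
a=cv2.imread('pics/d_wrist.png')[90:270,270:510]
cv2.imwrite('pics/cd.png',cv2.resize(a,(800,600),interpolation=cv2.INTER_CUBIC))"
```

```text
(no output)
```

View pics/cd.png

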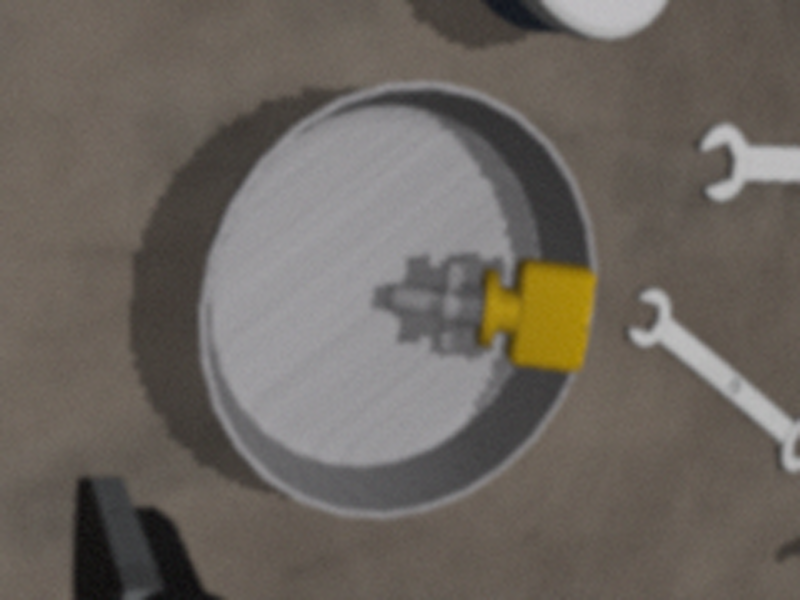

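The last picture shows the pin lying inside the dish, nose on the floor at (380,297) and wing against the inner wall at (555,318). Next is the handle. I'll go above it and turn the fingers so they close along x.

```bash
python3 -m jog '[{"grip":-0.3,"slide":[-0.8,-4,0],"yaw":0},{"grip":-0.3,"slide":[-0.8,-4,0],"yaw":0},{"grip":-0.3,"slide":[-0.7,-4,0],"yaw":0},{"grip":-0.3,"slide":[-0.7,-4,0],"yaw":0},{"grip":-0.3,"slide":[0,0,0],"yaw":-0.14},{"grip":-0.3,"slide":[0,0,0],"yaw":-0.14},{"grip":-0.3,"slide":[0,0,0],"yaw":-0.14},{"grip":-0.3,"slide":[0,0,0],"yaw":-0.14}]' 60|grep gr
python3 -m jog '[{"grip":-0.3,"slide":[0,0,0],"yaw":-0.14},{"grip":-0.3,"slide":[0,0,0],"yaw":-0.14},{"grip":-0.3,"slide":[0,0,0],"yaw":-0.14},{"grip":-0.3,"slide":[0,0,0],"yaw":-0.14},{"grip":-0.3,"slide":[0,0,0],"yaw":-0.14},{"grip":-0.3,"slide":[0,0,0],"yaw":-0.14},{"grip":-0.3,"slide":[0,0,0],"yaw":-0.14},{"grip":-0.3,"slide":[0,0,0],"yaw":0}]' |grep gr;python3 s.py
python3 - <<'E'
from fit import *
im=manip.camera("wrist");cv2.imwrite("pics/hw.png",im);c=manip.calibration("wrist")
for t in("lever_handle",):
    for m in manip.masks_of(t,"wrist")[:2]: print(t,round(m["conf"],2),np.round(m["centre"]),m["region"].sum(),at_z("wrist",m["centre"],.09).round(4))
h=cv2.cvtColor(im,cv2.COLOR_BGR2HSV);m=cv2.inRange(h,(0,130,50),(8,255,255))|cv2.inRange(h,(172,130,50),(180,255,255))
n,l,s,ce=cv2.connectedComponentsWithStats(m);print([(s[i].tolist(),ce[i].round(1).tolist(),at_z("wrist",ce[i],.09).round(4).tolist()) for i in range(1,n) if s[i,4]>40]); print("proj",fproj(c,np.array([[.465,.0435,.108],[.465,.0435,.061]])))
o=manip.get_obs();M=R.from_quat(o["ee_rot"]).as_matrix()
print("slide",(M.T@(np.array([.465,.0435,.142])-o["position"])*100).round(2))
E
```

```text
grip_width: 0.65
grasp_force: 0.0
grip_width: 0.653
grasp_force: 0.0
T [-0.03 -0.    0.01] F [ 0.6 -0.3  0.7] yang -0.03 j7 -0.19 22.45 [0.4648 0.0347 0.242 ]
lever_handle 0.71 [268.  94.] 7251 [0.4778 0.1168 0.09  ]
[([237, 172, 29, 34, 768], [250.7, 188.5], [0.462, 0.0448, 0.09]), ([399, 374, 8, 10, 51], [402.2, 379.1], [0.6513, -0.2253, 0.09])]
proj [[254.41575101 196.93067929]
 [254.64859752 180.45370354]]
slide [ 0.85 -0.   10.  ]
```

```bash
python3 -m jog '[{"grip":-0.3,"slide":[1,-0.2,0],"yaw":-0.03},{"grip":-0.3,"slide":[0,0,4],"yaw":0},{"grip":-0.3,"slide":[0,0,4],"yaw":0},{"grip":-0.3,"slide":[0,0,2],"yaw":0},{"grip":1,"slide":[0,0,0],"yaw":0},{"grip":1,"slide":[0,0,0],"yaw":0},{"grip":1,"slide":[0,0,0],"yaw":0},{"grip":1,"slide":[0,0,0],"yaw":0}]' 50|grep gr;python3 s.py
```

```text
grip_width: 0.248
grasp_force: 48.8
T [-0.27  1.18 -0.12] F [-6.3 -1.3 -0.5] yang -0.001 j7 -0.05 23.35 [0.4624 0.0456 0.143 ]
```

```bash
python3 -m jog '[{"grip":1,"slide":[-0.2,0.7,0],"yaw":0},{"grip":1,"slide":[-0.2,0.7,0],"yaw":0},{"grip":1,"slide":[-0.1,0.7,0],"yaw":0},{"grip":1,"slide":[0,0,0],"yaw":0}]'|grep gr;python3 s.py
python3 -m jog '[{"grip":1,"slide":[-0.1,0.6,0],"yaw":0},{"grip":1,"slide":[0,0.6,0],"yaw":0},{"grip":1,"slide":[0,0,0],"yaw":0}]'|grep gr;python3 s.py
python3 -m jog '[{"grip":1,"slide":[0,0.5,0],"yaw":0},{"grip":1,"slide":[0,0,0],"yaw":0}]'|grep gr;python3 s.py
python3 -m jog '[{"grip":1,"slide":[0,0.5,0],"yaw":0},{"grip":1,"slide":[0,0,0],"yaw":0}]'|grep gr;python3 s.py
```

```text
grip_width: 0.248
grasp_force: 52.6
T [-1.24  3.34  0.44] F [-16.   -6.   11.9] yang -0.002 j7 0.01 23.75 [0.4821 0.0394 0.1427]
grip_width: 0.24
grasp_force: 50.4
T [-1.96  2.55  0.64] F [-12.5  -9.7   7.3] yang -0.002 j7 0.03 24.05 [0.4944 0.0374 0.1428]
grip_width: 0.244
grasp_force: 51.6
T [-1.79  3.47  0.57] F [-17.9  -9.4  11.7] yang -0.002 j7 0.04 24.25 [0.4988 0.0377 0.1427]
grip_width: 0.245
grasp_force: 52.7
T [-1.85  4.02  0.77] F [-18.8  -9.7  13.7] yang -0.002 j7 0.05 24.45 [0.5034 0.0376 0.1426]
```

```bash
python3 -m jog '[{"grip":1,"slide":[0,0.4,0],"yaw":0},{"grip":1,"slide":[0,0,0],"yaw":0},{"grip":1,"slide":[0,0,0],"yaw":0}]'|grep gr;python3 s.py
python3 - <<'E'
from fit import *
for n in("wrist","scene"):
    im=manip.camera(n);cv2.imwrite(f"pics/f_{n}.png",im)
    h=cv2.cvtColor(im,cv2.COLOR_BGR2HSV);m=cv2.inRange(h,(0,130,40),(8,255,255))|cv2.inRange(h,(172,130,40),(180,255,255))
    k,l,s,ce=cv2.connectedComponentsWithStats(m);print(n,[(s[i].tolist(),at_z(n,ce[i],.095).round(4).tolist()) for i in range(1,k) if s[i,4]>15 and abs(at_z(n,ce[i],.095)[1]-.04)<.05])
    for t in("pawl","lock_pin"):
        for q in manip.masks_of(t,n)[:1]: print(t,q["conf"],np.round(q["centre"]),q["region"].sum(),at_z(n,q["centre"],.035).round(4))
# same on the earlier rest picture
im=cv2.imread("pics/w1.png")
E
```

```text
grip_width: 0.247
grasp_force: 53.0
T [-1.96  4.07  0.74] F [-19.3  -9.7  12.9] yang -0.002 j7 0.06 24.75 [0.5071 0.0375 0.1426]
wrist [([232, 225, 48, 71, 2750], [0.5075, 0.0431, 0.095])]
pawl 0.55 [198.   2.] 169 [0.4731 0.1773 0.035 ]
scene [([254, 167, 3, 8, 19], [0.5071, 0.0361, 0.095])]
lock_pin 0.52 [297. 236.] 60 [ 0.4936 -0.3065  0.035 ]
```

```bash
python3 -c "
from workcell import manip
print(manip.hand_in())"
```

```text
the job is handed in; nothing more can be done
None
```

The pin is out and lying in the dish, wing against its inner wall, and I handed in with the arm held at about 0.45 rad, estimated from the handle's travel; I did not confirm the pawl's click. I turned the pin clockwise, not anticlockwise as asked: its wing stood about 1.0 rad anticlockwise of the slot, up to 3.7 Nm anticlockwise did not move it, and clockwise it gave way in jerks at up to 2.9 Nm, so I may have forced it past a stop.

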